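# Cover the crucibles and hold the cooling-bay guard open

## Robot

A 7-joint arm with a two-finger parallel gripper is mounted at the origin on the work surface. World frame = base frame: x ahead of the robot, y to its left, z up, the work surface at z = 0. Lengths are in m, angles in rad, forces in N, time in s.
With the tool pointing down it reaches from about 0.425 to 0.875 m from the base axis. Payload 4.7 kg.
Tool frame: the origin (TCP) lies between the finger pads; the fingertips stand 14 mm ahead of it and the grasp point (between the pads) lies 5 mm behind it; z points along the fingers, y is the line along which they close (so a half turn about z gives the same grasp; the last joint's range is limited). The gripper opens to 87 mm and grips with 3 to 60 N. Pads are 19 mm wide; open, the fingers measure 117 mm over their backs; the gripper's body (75 mm by 190 mm) begins 51 mm behind the grasp point.
Start: joints at [-1.098, 0.321, -0.07, 1.45, 0.023, 1.371, -0.057], TCP at [0.288, 0.583, 0.237] pointing down, gripper open.
Joint ranges: [-2.86, 2.86], [-0.3, 2.09], [-1.38, 1.24], [0.06, 2.45], [-1.56, 4.7], [0.09, 2.05], [-2.69, 2.69]. Speed limits (rad/s): [2.57, 2.57, 3.14, 3.14, 3.14, 3.14, 3.14].

## Interface

Orientations are given as a rotation vector (axis times angle).
In Python, from bench import ctrl gives the robot as it stands.
- The arm moves only by the tool step_arm, never from a script. Its argument "commands" is a list of rows, each an object with "travel": the shift along the tool's x, y, z in m, a list of three; "turn": the turn, a rotation vector about the tool's x, y, z in degrees, a list of three. A call has 1 to 5 rows; each row is the pose to reach, as a shift and turn from the pose commanded when the call began, along the tool's axes at that moment; what a row does not reach only later rows make up. A row lasts 1/10 s, in which the tool goes at most 50 mm and 8.59 degrees, less where a joint would pass 70% of its speed; a pose out of reach is approached as far as the arm can. A call with a gripper value outside its range is refused whole. "gripper" is the opening, from 0 (shut) to 1 (fully open), set as the call begins (left out, the last holds). The fingers move at their own pace and stop on an object; "force" is the grip in N (left out, the last holds). Time passes only in rows, so rows that repeat a pose let the fingers close. It gives the time, the measured TCP pose, the force, the opening and the grip force at its end, in the units of the state.
- ctrl.get_state(): the state, without advancing time (a new reading comes with each control period).
- ctrl.get_image(name): name is "scene" or "top"; returns the picture (480x640x3 uint8, red, green, blue); there is no depth.
- ctrl.camera_model(name): a dict with "fx", "fy", "cx", "cy" (pixels), "R" (3x3) and "t" (3): a world point X has camera coordinates R X + t. Camera axes: x right, y down, z forward; pixel columns grow to the right and rows downward; lengths in m; the calibration is good to about 2 mm. A picture is of the moment at which its call begins. camera_model takes no time and is no camera call.
- ctrl.close_job(): hands the job in; it is judged then, once.
The state is a dict: "time": time; "joint_positions": joint angles; "qd": joint speeds; "joint_torque": joint torques, N m; "position": TCP position; "tool_rot": TCP orientation; "ft_force": force on the tool from outside, world axes, zero at the start; "torque": the same for the moment, N m; "grip_width": opening from 0.0 (shut) to 1.0 (fully open); "grip_force": force on a finger pad.
Only numpy, scipy, OpenCV 4.12 (cv2) and the standard library are available. Lean on these libraries where they do the work, as an engineer would, in place of code of your own. Each camera call takes 0.05 s, during which the arm holds its last target. There are 200 camera calls.

## Task

Cover the white crucible with the white lid and the clay-red crucible with the clay-red lid, both left properly seated with the crucibles standing upright on the bench. Then, with nothing else propping it, lift the guard of the olive cooling bay by its black bar handle to 45 degrees from closed (give or take 5) and finish still holding it there by the bar with the gripper, so that a colleague can load the crucibles; it falls shut if let go. Leave the wash bottle, the brass dish and the spatula where they are.

Things in the scene. Friction and masses are not known exactly. Their poses are not given: they have to be found in the camera images.
- white_crucible: White porcelain crucible, loose, upright on the bench. Open cup, outer diameter 42 mm at the foot and 56 mm at the rim, 45 mm high, wall 4 mm, 140 g. Origin: centre of its underside, z up.
- clay_crucible: Clay-red (terracotta) crucible, otherwise the same as the white one. Origin: centre of its underside, z up.
- white_lid: White lid, loose, right way up on the bench, about 60 g. From below: spigot 36 mm wide, 6 mm high, that drops into a crucible's mouth (about 5 mm play each side); disc 62 mm wide, z 6 to 11 mm, that rests on the rim; round knob 16 mm wide, z 11 to 38 mm. Origin: centre of the spigot's underside, z up. Seated, it is 39 mm above the crucible's origin.
- clay_lid: Clay-red (terracotta) lid, otherwise the same as the white one.
- bay: Olive sheet-metal cooling bay, fixed: box 200 mm deep (x), 240 wide (y), 110 high, switches on its front. Origin: centre of its underside. Its -x is its front, towards the robot; +x points to the hinge at its far top edge. Its guard, a flat olive frame with a clear window, 200 x 240 x 8 mm, covers the top.
- guard_hinge (a point): Point on the hinge axis of the guard, mid-width, at the far top edge of the bay: 100 mm along the bay's x and 110.5 mm up from the bay's origin. The hinge axis is the bay's y.
- guard_bar: Black bar handle of the guard: a round sleeve 14 mm thick, 90 mm long along the bay's y, that turns freely about its own length between two 10 mm posts; free underneath, its axis 45 mm above the guard's upper face. Origin: middle of the bar, on its axis, y along it. Closed, it is 170 mm in front of (bay -x) and 53 mm above the hinge axis; it circles the hinge axis as the guard opens.
- guard (a joint): Angle of the guard in rad: 0 closed, growing as its front edge is lifted, 0.785 = 45 degrees, stop at 1.35. Weight (about 0.5 kg) and a spring shut it from every angle: about 3 to 5 N at the bar.
- wash_bottle: White plastic bottle with a red cap, 50 mm diameter, 115 mm tall, standing. Leave alone. Origin: centre of its underside.
- casting_dish: Small round brass dish, 72 mm diameter, 18 mm high. Leave alone. Origin: centre of its underside.
- spatula: Spatula, 190 mm long, lying on the bench along its own x. Leave alone. Origin: on the underside near its middle.
Not all that is in view belongs to the job. What is shaped like the white_lid but blue or turquoise is not meant. What is shaped like the clay_lid but purple is not meant.

How it is judged:
On the way:
1. each lid is seated on the crucible of its colour and let go, with the guard still shut (horizontal distance between white_lid and white_crucible below 0.008 m and z of white_lid in the frame of white_crucible between 0.035 and 0.042 m and angle between each of white_lid, white_crucible, clay_lid, clay_crucible's own z axis and vertical below 0.1 rad and height (world z) of each of white_crucible, clay_crucible below 0.006 m and contact force between each of white_lid, white_crucible, clay_lid, clay_crucible and the fingers below 0.1 N and horizontal distance between clay_lid and clay_crucible below 0.008 m and z of clay_lid in the frame of clay_crucible between 0.035 and 0.042 m and value of joint guard below 0.1 rad), for 0.2 s.
At the end, for the whole second after the job is handed in: Each lid seated on the crucible of its colour (centres within 8 mm, lid 35 to 42 mm up, upright within 0.1 rad), crucibles on the bench, untouched; guard still at 45 +- 5 degrees, fingers on its bar with over 1 N, no loose thing touching the bay (horizontal distance between white_lid and white_crucible below 0.008 m and z of white_lid in the frame of white_crucible between 0.035 and 0.042 m and angle between each of white_lid, white_crucible, clay_lid, clay_crucible's own z axis and vertical below 0.1 rad and height (world z) of each of white_crucible, clay_crucible below 0.006 m and contact force between each of white_lid, white_crucible, clay_lid, clay_crucible and the fingers below 0.1 N and horizontal distance between clay_lid and clay_crucible below 0.008 m and z of clay_lid in the frame of clay_crucible between 0.035 and 0.042 m and value of joint guard between 0.697 and 0.874 rad and velocity of joint guard between -0.1 and 0.1 rad/s and contact force between guard_bar and the fingers above 1 N and contact force between each of white_lid, clay_lid, white_crucible, clay_crucible, wash_bottle, casting_dish, spatula and bay below 0.1 N); the arm keeps its last pose, push and grip.
It fails at once if the wash bottle is moved by more than 30 mm (distance of wash_bottle from where it was at the start of the episode above 0.03 m).
It fails at once if the casting dish is moved by more than 30 mm (distance of casting_dish from where it was at the start of the episode above 0.03 m).
It fails at once if the spatula is moved by more than 30 mm (distance of spatula from where it was at the start of the episode above 0.03 m).
It also fails if it takes over 58 s, if anything falls off the work surface, if the arm or the gripper's body presses on something with over 40 N, if the wrist force passes 120 N, or if a joint passes its speed limit or range.

## Working session

There is one attempt and no reset: what is moved stays moved. The work goes in short steps, Python scripts to look and compute and a tool call to move; the robot and the scene stay as the last step left them, time stands still between calls to the robot, and variables do not carry over. Pictures are saved under pics/ and viewed, at most 10 in all, crops included, and the job is handed in when it is done.

Besides the shell and the picture viewer there is one more tool, called as a command line: name --argument value ..., lists and objects as JSON in quotes. step_arm: Moves the arm, as the interface text tells. Its arguments: {"type":"object","properties":{"commands":{"type":"array"},"gripper":{"type":"number"},"force":{"type":"number"}},"required":["commands"]}

```bash
mkdir -p pics; python3 - <<'E'
from bench import ctrl
import cv2
for n in("scene","top"):
    cv2.imwrite(f"pics/{n}0.png",ctrl.get_image(n)[:,:,::-1])
    print(n,ctrl.camera_model(n))
s=ctrl.get_state();print(s)
E
```

```text
scene {'fx': 590.3216459152283, 'fy': 590.3216459152283, 'cx': 323.5319438215469, 'cy': 240.88993163603047, 'R': array([[ 0.16765961,  0.98574488,  0.01404596],
       [ 0.83636975, -0.13468183, -0.53136281],
       [-0.52189644,  0.1008357 , -0.84702791]]), 't': array([-0.16027927, -0.39008838,  1.86604707])}
top {'fx': 469.27178697980827, 'fy': 469.27178697980827, 'cx': 321.61116373552835, 'cy': 237.57229151584193, 'R': array([[ 0.01920751, -0.99978891,  0.00729422],
       [-0.98831545, -0.02008942, -0.15109261],
       [ 0.15120725, -0.00430687, -0.9884927 ]]), 't': array([0.05830989, 0.56294018, 1.03617038])}
{'time': 0.1, 'joint_positions': array([-1.09789205,  0.32172879, -0.07005832,  1.45153355,  0.02256778,
        1.37079378, -0.05691233]), 'qd': array([-6.75754847e-04, -1.78830745e-03,  2.68774253e-05, -3.69154806e-03,
       -1.68561386e-03, -1.43467607e-03,  1.12456807e-04]), 'joint_torque': array([-2.68179538e-04, -4.92566693e+01, -4.05753488e-01, -3.13397777e+01,
       -6.40725810e-02,  3.95909068e-02,  6.46111243e-05]), 'position': array([0.28771212, 0.58234218, 0.23559345]), 'tool_rot': array([-7.14337060e-01, -3.05897833e+00,  2.58824053e-03]), 'ft_force': array([ 0.47788652, -0.5361657 ,  0.15438528]), 'torque': array([-0.00082497,  0.03240729,  0.00201306]), 'grip_force': 0.0, 'grip_width': 1.0034681930917835}
```

View pics/scene0.png

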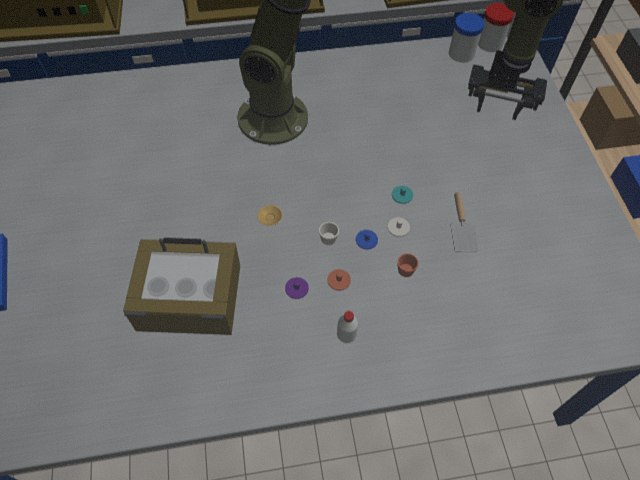

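View pics/top0.png

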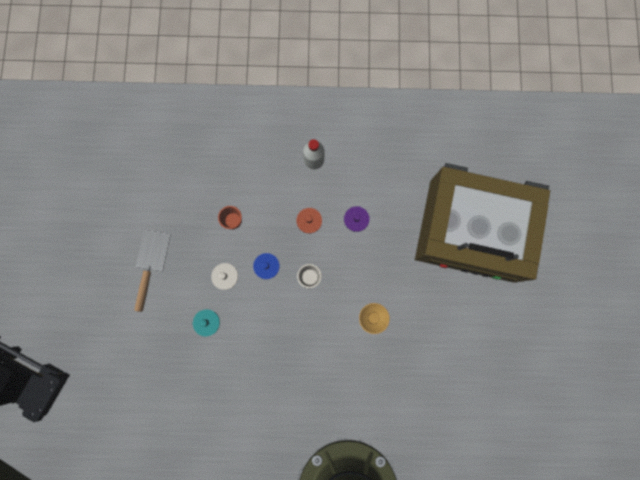

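```bash
cat > h.py <<'E'
import numpy as np,cv2
from bench import ctrl
def ray(n,uv,z):
    m=ctrl.camera_model(n);R=np.array(m["R"]);C=-R.T@m["t"]
    d=R.T@np.array([(uv[0]-m["cx"])/m["fx"],(uv[1]-m["cy"])/m["fy"],1]);return C+d*(z-C[2])/d[2]
def mask(img,kind):
    h,s,v=[c.astype(int) for c in cv2.split(cv2.cvtColor(img,cv2.COLOR_RGB2HSV))]
    return {"white":(s<40)&(v>185),"clay":((h<12)|(h>172))&(s>90)&(v>60),"black":(v<60),
     "col":(s>60)}[kind].astype(np.uint8)
def blob(n,img,kind,uv,r):
    m=mask(img,kind);k=np.zeros_like(m);cv2.circle(k,uv,r,1,-1)
    cs,_=cv2.findContours(m*k,cv2.RETR_EXTERNAL,cv2.CHAIN_APPROX_NONE)
    return max(cs,key=cv2.contourArea)
E
python3 - <<'E'
from h import *
im={n:cv2.imread(f"pics/{n}0.png")[:,:,::-1].copy() for n in("scene","top")}
for nm,k,z,a,b in[("wl","white",.010,(399,227),(224,276)),("cl","clay",.010,(339,280),(309,220)),("wc","white",.045,(329,233),(308,276)),("cc","clay",.045,(407,265),(231,218))]:
    for n,uv in(("scene",a),("top",b)):
        c=blob(n,im[n],k,uv,20);e=cv2.fitEllipse(cv2.convexHull(c));x,y,w,h=cv2.boundingRect(c)
        print(nm,n,np.round(e[0],1),np.round(e[1],1),(x,y,w,h),ray(n,e[0],z).round(4))
c=blob("top",im["top"],"black",(487,251),38)
r=cv2.minAreaRect(c);print(r)
P=[ray("top",p,.1635)for p in cv2.boxPoints(r)];print(np.round(P,4),ray("top",r[0],.1635))
for n,uv in(("scene",(184,242)),):
    c=blob(n,im[n],"black",uv,35);r=cv2.minAreaRect(c);print(r,[ray(n,p,.1635).round(4) for p in cv2.boxPoints(r)])
a=np.hstack([cv2.resize(im["top"][200:300,410:560],(600,400),interpolation=2)])
cv2.imwrite("pics/bay.png",a[:,:,::-1])
s=ctrl.get_state();from scipy.spatial.transform import Rotation as Ro
print(Ro.from_rotvec(s["tool_rot"]).as_matrix().round(3))
E
```

```text
Traceback (most recent call last):
  File "h.py", line 13, in blob
    return max(cs,key=cv2.contourArea)
ValueError: max() iterable argument is empty
```

```bash
cat > m.py <<'E'
from h import *
import sys
from scipy.spatial.transform import Rotation as Ro
def wmask(img,uv,r):
    g=img.min(2).astype(int);x,y=uv;p=g[y-30:y+30,x-30:x+30];return (g>np.median(p)+18).astype(np.uint8)
def find(n,img,kind,uv,r=20):
    m=wmask(img,uv,r) if kind=="white" else mask(img,kind)
    k=np.zeros_like(m);cv2.circle(k,uv,r,1,-1)
    cs,_=cv2.findContours(m*k,cv2.RETR_EXTERNAL,cv2.CHAIN_APPROX_NONE)
    return max(cs,key=cv2.contourArea)
E
python3 - <<'E'
from m import *
im={n:cv2.imread(f"pics/{n}0.png")[:,:,::-1].copy() for n in("scene","top")}
for nm,k,z,a,b in[("wl","white",.010,(399,227),(224,276)),("cl","clay",.010,(339,280),(309,220)),("wc","white",.045,(329,233),(308,276)),("cc","clay",.045,(407,265),(231,218))]:
    for n,uv in(("scene",a),("top",b)):
        c=find(n,im[n],k,uv);e=cv2.fitEllipse(cv2.convexHull(c));x,y,w,h=cv2.boundingRect(c)
        print(nm,n,np.round(e[0],1),np.round(e[1],1),(x,y,w,h),ray(n,e[0],z).round(4))
for n,uv,r in(("top",(487,251),38),("scene",(184,242),35)):
    g=im[n].max(2);print(n,"min",g[uv[1],uv[0]],)
    c=find(n,im[n],"black",uv,r);q=cv2.minAreaRect(c);print(q,[ray(n,p,.1635).round(4).tolist() for p in cv2.boxPoints(q)],ray(n,q[0],.1635))
cv2.imwrite("pics/bay.png",cv2.resize(im["top"][150:300,400:560],(640,600),interpolation=2)[:,:,::-1])
s=ctrl.get_state()
print(Ro.from_rotvec(s["tool_rot"]).as_matrix().round(3))
E
```

```text
wl scene [398.4 226.2] [16.4 21.3] (388, 218, 22, 17) [0.4712 0.2935 0.01  ]
wl top [223.9 275.9] [25.9 27.1] (211, 263, 27, 27) [0.4715 0.2958 0.01  ]
cl scene [338.6 279.4] [20.  22.6] (328, 270, 23, 20) [0.6095 0.0988 0.01  ]
cl top [308.8 220.1] [24.6 24.8] (297, 208, 25, 25) [0.6081 0.1005 0.01  ]
wc scene [328.1 235.4] [ 4.5 10.4] (323, 233, 11, 5) [0.492  0.0906 0.045 ]
wc top [309.7 276.6] [13.8 14.1] (303, 270, 14, 14) [0.4714 0.0947 0.045 ]
cc scene [407.5 262.9] [18.7 20.6] (398, 254, 20, 20) [0.6086 0.2804 0.045 ]
cc top [229.6 217.1] [22.4 23.1] (218, 206, 23, 23) [0.6047 0.2824 0.045 ]
top min 35
((482.4234924316406, 271.0940856933594), (65.72994232177734, 7.375635623931885), 12.52880573272705) [[0.4871, -0.1899, 0.1635], [0.5018, -0.1935, 0.1635], [0.4754, -0.3227, 0.1635], [0.4609, -0.3188, 0.1635]] [ 0.48125963 -0.25631893  0.1635    ]
scene min 41
((179.7115478515625, 241.0576934814453), (11.7669677734375, 40.20380783081055), 78.69007110595703) [[0.5122, -0.3307, 0.1635], [0.5045, -0.2356, 0.1635], [0.5387, -0.232, 0.1635], [0.546, -0.326, 0.1635]] [ 0.52546927 -0.28128925  0.1635    ]
[[-0.897  0.443 -0.001]
 [ 0.443  0.897 -0.002]
 [-0.    -0.002 -1.   ]]
```

View pics/bay.png

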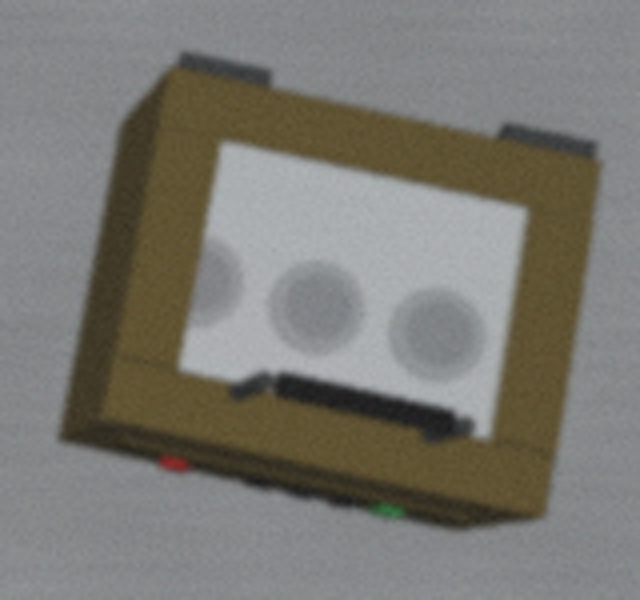

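```bash
cat >> m.py <<'E'
def go(target,s=None):
    s=s or ctrl.get_state();R=Ro.from_rotvec(s["tool_rot"]).as_matrix()
    return (R.T@(np.array(target)-s["position"])*1000).round(1)
E
python3 - <<'E'
from m import *
im={n:cv2.imread(f"pics/{n}0.png")[:,:,::-1].copy() for n in("scene","top")}
for n,uv in(("scene",(329,234)),("top",(308,276))):
    i=cv2.GaussianBlur(im[n],(3,3),0).astype(int);x,y=uv
    d=np.abs(i-np.median(i[y-24:y+24,x-24:x+24],axis=(0,1))).max(2)
    m=(d>22).astype(np.uint8);k=np.zeros_like(m);cv2.circle(k,uv,18,1,-1)
    pts=cv2.findNonZero(m*k);e=cv2.fitEllipse(cv2.convexHull(pts));print(n,np.round(e[0],1),np.round(e[1],1),ray(n,e[0],.045).round(4))
L,Rr=ray("top",(468.8,246.5),.1635),ray("top",(514.2,255),.1635)
d=Rr-L;print("bar",L,Rr,(L+Rr)/2,np.linalg.norm(d),"bayx",np.array([-d[1],d[0]])/np.linalg.norm(d))
h1,h2=ray("top",(442.5,168.75),.1185),ray("top",(550,190),.1185);d=h2-h1
print("hinge",(h1+h2)/2,np.linalg.norm(d),np.array([-d[1],d[0]])/np.linalg.norm(d))
print("bar scene",ray("scene",(184,241),.1635))
print(go([.4713,.2950,.12]))
E
```

```text
scene [328.7 234. ] [17.  22.1] [0.4878 0.093  0.045 ]
top [309.1 276.2] [21.8 24.6] [0.4722 0.0961 0.045 ]
bar [ 0.53087907 -0.23014439  0.1635    ] [ 0.51530493 -0.32213009  0.1635    ] [ 0.523092   -0.27613724  0.1635    ] 0.09329481675185965 bayx [ 0.98596794 -0.16693476]
hinge [ 0.68632517 -0.30852696  0.1185    ] 0.23734602715118636 [ 0.98355534 -0.18060699]
bar scene [ 0.52694354 -0.27110044  0.1635    ]
[-291.9 -176.1  115.9]
```

```bash
python3 - <<'E'
from m import *
im={n:cv2.imread(f"pics/{n}0.png") for n in("scene","top")}
c=lambda n,u,v:cv2.resize(im[n][v-18:v+18,u-24:u+24],(384,288),interpolation=0)
cv2.imwrite("pics/cr.png",np.vstack([np.hstack([c("scene",329,234),c("top",308,276)]),np.hstack([c("scene",407,265),c("top",231,218)])]))
E
```

```text
(no output)
```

View pics/cr.png

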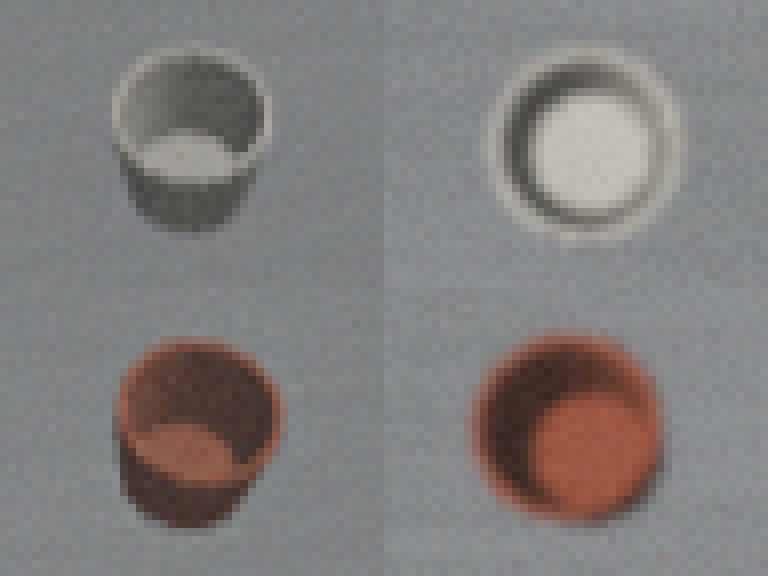

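step_arm --commands '[{"travel": [-0.05,-0.03,0.02],"turn": [0,0,0]},{"travel": [-0.1,-0.06,0.04],"turn": [0,0,0]},{"travel": [-0.145,-0.088,0.058],"turn": [0,0,0]},{"travel": [-0.18,-0.11,0.07],"turn": [0,0,0]},{"travel": [-0.22,-0.132,0.087],"turn": [0,0,0]}]' --gripper 0.55

```text
time: 0.6
position: [0.4162, 0.3814, 0.1559]
tool_rot: [0.714, 3.059, 0.0]
ft_force: [0.3, -0.6, 0.3]
grip_width: 0.631
grip_force: 0.0
```

```bash
python3 - <<'E'
from m import *
for a,b in(((328.5,229.6),(308.7,275.4)),((407.7,262.1),(229.5,216.7))): print(ray("scene",a,.045).round(4),ray("top",b,.045).round(4))
print(go([.4713,.2950,.060]))
E
```

```text
[0.4739 0.0949 0.045 ] [0.474 0.097 0.045]
[0.6065 0.2815 0.045 ] [0.6057 0.2827 0.045 ]
[-87.6 -53.1  95.9]
```

step_arm --commands '[{"travel": [-0.04,-0.024,0.0],"turn": [0,0,0]},{"travel": [-0.075,-0.046,0.02],"turn": [0,0,0]},{"travel": [-0.0875,-0.0532,0.05],"turn": [0,0,0]},{"travel": [-0.0875,-0.0532,0.085],"turn": [0,0,0]},{"travel": [-0.0875,-0.0532,0.096],"turn": [0,0,0]}]'

```text
time: 1.1
position: [0.4684, 0.2946, 0.0568]
tool_rot: [-0.716, -3.054, 0.008]
ft_force: [-1.3, 0.2, -1.3]
grip_width: 0.547
grip_force: 0.0
```

```bash
python3 - <<'E'
from m import *
s=ctrl.get_state();print(s["time"],s["position"],s["grip_width"],go([.4713,.2950,.028]))
i=ctrl.get_image("scene");j=ctrl.get_image("top")
a=cv2.resize(i[177:267,350:470],(400,300),interpolation=2);b=cv2.resize(j[231:321,164:284],(400,300),interpolation=2)
cv2.imwrite("pics/g1.png",np.hstack([a,b])[:,:,::-1])
E
```

```text
1.1 [0.46841234 0.2945649  0.0568274 ] 0.5471501515727549 [-2.5  1.8 28.8]
```

View pics/g1.png

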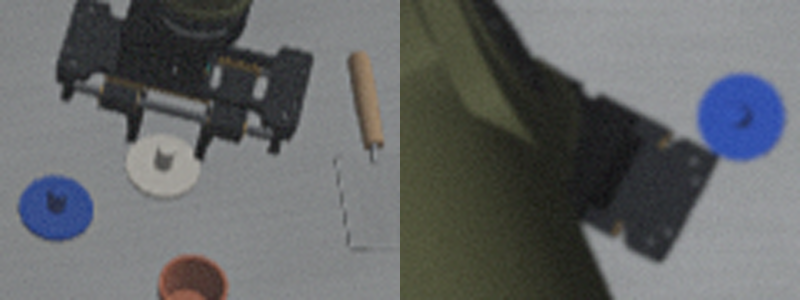

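step_arm --commands '[{"travel": [0,0,0.015],"turn": [0,0,0]},{"travel": [0,0,0.029],"turn": [0,0,0]},{"travel": [0,0,0.029],"turn": [0,0,0]},{"travel": [0,0,0.029],"turn": [0,0,0]}]'

```text
time: 1.6
position: [0.4704, 0.2971, 0.0315]
tool_rot: [-0.714, -3.059, 0.0]
ft_force: [-0.2, -0.3, -0.8]
grip_width: 0.55
grip_force: 0.0
```

step_arm --commands '[{"travel": [-0.0018,-0.0017,0.002],"turn": [0,0,0]},{"travel": [-0.0018,-0.0017,0.002],"turn": [0,0,0]}]'

```text
time: 1.8
position: [0.4719, 0.2944, 0.03]
tool_rot: [0.715, 3.058, 0.001]
ft_force: [0.2, -0.3, 0.0]
grip_width: 0.545
grip_force: 0.0
```

step_arm --commands '[{"travel": [0,0,0],"turn": [0,0,0]},{"travel": [0,0,0],"turn": [0,0,0]},{"travel": [0,0,0],"turn": [0,0,0]},{"travel": [0,0,0],"turn": [0,0,0]},{"travel": [0,0,0],"turn": [0,0,0]}]' --gripper 0.0 --force 15

```text
time: 2.3
position: [0.4714, 0.2947, 0.0296]
tool_rot: [0.714, 3.059, 0.0]
ft_force: [0.4, 0.3, -0.8]
grip_width: 0.181
grip_force: 2.5
```

step_arm --commands '[{"travel": [0,0,-0.02],"turn": [0,0,0]},{"travel": [0,0,-0.05],"turn": [0,0,0]},{"travel": [0,0,-0.07],"turn": [0,0,0]},{"travel": [0,0,-0.07],"turn": [0,0,0]}]'

```text
time: 2.7
position: [0.4733, 0.296, 0.1027]
tool_rot: [0.713, 3.055, 0.007]
ft_force: [0.4, 1.2, -0.3]
grip_width: 0.174
grip_force: 15.0
```

```bash
python3 - <<'E'
from m import *
print(go([.474,.096,.100]))
E
```

```text
[ -89.1 -179.     1.9]
```

step_arm --commands '[{"travel": [-0.02,-0.04,0],"turn": [0,0,0]},{"travel": [-0.04,-0.08,0],"turn": [0,0,0]},{"travel": [-0.06,-0.12,0],"turn": [0,0,0]},{"travel": [-0.08,-0.16,0],"turn": [0,0,0]},{"travel": [-0.0885,-0.1785,0],"turn": [0,0,0]}]'

```text
time: 3.2
position: [0.4708, 0.0905, 0.0983]
tool_rot: [-0.722, -3.056, 0.004]
ft_force: [-1.1, 0.4, -0.0]
grip_width: 0.178
grip_force: 15.0
```

step_arm --commands '[{"travel": [0,0,0],"turn": [0,0,0]},{"travel": [0,0,0],"turn": [0,0,0]},{"travel": [0,0,0],"turn": [0,0,0]}]'

```text
time: 3.5
position: [0.4714, 0.0969, 0.0991]
tool_rot: [-0.711, -3.059, -0.0]
ft_force: [-0.7, 0.6, -0.0]
grip_width: 0.179
grip_force: 15.0
```

```bash
python3 - <<'E'
from m import *
i=ctrl.get_image("scene")
print(go([.474,.096,.070]),ctrl.get_state()["position"],ctrl.get_state()["ft_force"])
cv2.imwrite("pics/g2.png",cv2.resize(i[165:265,260:400],(700,500),interpolation=2)[:,:,::-1])
E
```

```text
[-2.7  0.3 29.1] [0.47147394 0.09695843 0.09914777] [-0.3418562   0.15636778 -0.4611724 ]
```

View pics/g2.png

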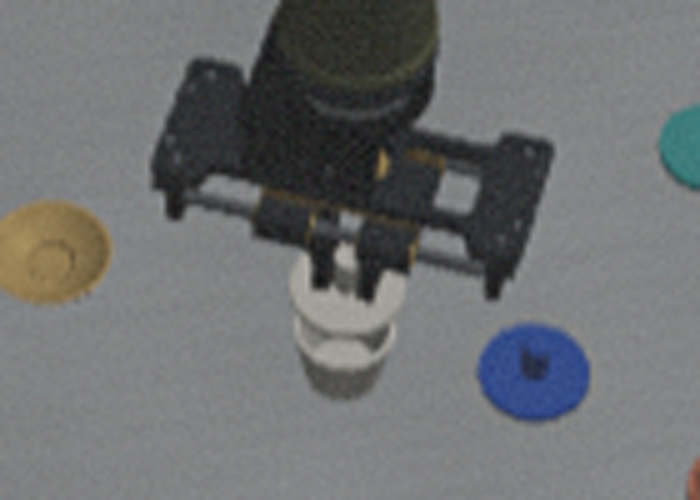

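step_arm --commands '[{"travel": [-0.0027,0.0003,0.01],"turn": [0,0,0]},{"travel": [-0.0027,0.0003,0.018],"turn": [0,0,0]},{"travel": [-0.0027,0.0003,0.023],"turn": [0,0,0]},{"travel": [-0.0027,0.0003,0.028],"turn": [0,0,0]},{"travel": [-0.0027,0.0003,0.0295],"turn": [0,0,0]}]'

```text
time: 4.05
position: [0.4737, 0.0944, 0.0691]
tool_rot: [-0.714, -3.058, 0.001]
ft_force: [0.7, -0.7, -0.5]
grip_width: 0.178
grip_force: 15.0
```

step_arm --commands '[{"travel": [0,0,0],"turn": [0,0,0]},{"travel": [0,0,0],"turn": [0,0,0]}]'

```text
time: 4.25
position: [0.4745, 0.0945, 0.0702]
tool_rot: [0.714, 3.059, 0.0]
ft_force: [-0.0, -0.4, -0.0]
grip_width: 0.18
grip_force: 15.0
```

step_arm --commands '[{"travel": [0,0.001,0.001],"turn": [0,0,0]},{"travel": [0,0.001,0.0015],"turn": [0,0,0]},{"travel": [0,0.001,0.0015],"turn": [0,0,0]}]'

```text
time: 4.55
position: [0.4748, 0.0954, 0.0686]
tool_rot: [0.714, 3.059, 0.0]
ft_force: [0.2, -0.2, -0.9]
grip_width: 0.176
grip_force: 15.0
```

step_arm --commands '[{"travel": [0,0,0],"turn": [0,0,0]},{"travel": [0,0,0],"turn": [0,0,0]},{"travel": [0,0,0],"turn": [0,0,0]},{"travel": [0,0,0],"turn": [0,0,0]}]' --gripper 0.5

```text
time: 4.95
position: [0.4748, 0.0954, 0.0686]
tool_rot: [0.714, 3.059, 0.0]
ft_force: [-0.1, 0.1, -0.1]
grip_width: 0.444
grip_force: 0.0
```

step_arm --commands '[{"travel": [0,0,-0.02],"turn": [0,0,0]},{"travel": [0,0,-0.05],"turn": [0,0,0]},{"travel": [0,0,-0.06],"turn": [0,0,0]},{"travel": [0,0,-0.06],"turn": [0,0,0]}]'

```text
time: 5.35
position: [0.476, 0.0958, 0.1301]
tool_rot: [0.714, 3.056, 0.003]
ft_force: [-0.7, 0.7, -1.3]
grip_width: 0.501
grip_force: 0.0
```

```bash
python3 - <<'E'
from m import *
print(go([.6088,.0997,.120]),ctrl.get_state()["position"])
E
```

```text
[-117.3   62.3   10.6] [0.47602557 0.09575652 0.13011038]
```

step_arm --commands '[{"travel": [-0.04,0.021,0],"turn": [0,0,0]},{"travel": [-0.08,0.042,0],"turn": [0,0,0]},{"travel": [-0.118,0.0625,0.02],"turn": [0,0,0]},{"travel": [-0.118,0.0625,0.055],"turn": [0,0,0]},{"travel": [-0.118,0.0625,0.07],"turn": [0,0,0]}]'

```text
time: 5.85
position: [0.6057, 0.0983, 0.0532]
tool_rot: [-0.713, -3.053, 0.006]
ft_force: [-1.1, 0.3, -1.3]
grip_width: 0.503
grip_force: 0.0
```

step_arm --commands '[{"travel": [0,0,0],"turn": [0,0,0]},{"travel": [0,0,0],"turn": [0,0,0]},{"travel": [0,0,0],"turn": [0,0,0]}]'

```text
time: 6.15
position: [0.6088, 0.0995, 0.0603]
tool_rot: [0.714, 3.057, 0.002]
ft_force: [-0.0, -0.6, 0.0]
grip_width: 0.499
grip_force: 0.0
```

```bash
python3 - <<'E'
from m import *
i=ctrl.get_image("scene")
print(go([.6088,.0997,.0295]),ctrl.get_state()["position"])
a=cv2.resize(i[190:265,265:365],(400,300),interpolation=2);b=cv2.resize(i[225:300,290:390],(400,300),interpolation=2)
cv2.imwrite("pics/g3.png",np.hstack([a,b])[:,:,::-1])
E
```

```text
[ 0.3  0.  31.1] [0.60899557 0.09947835 0.06056275]
```

View pics/g3.png

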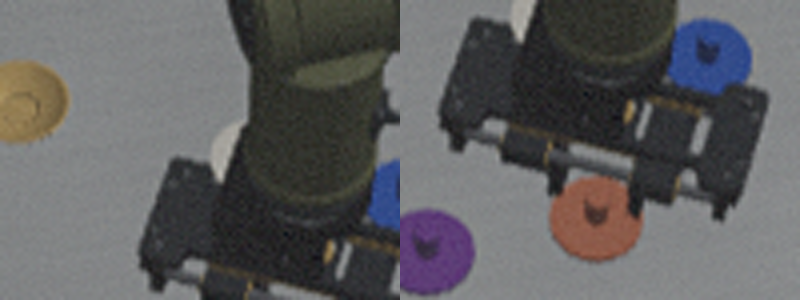

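Gripper straddles the clay lid's knob (right half, about 597,210); the white lid is hidden behind the arm. Descending and gripping.

step_arm --commands '[{"travel": [0,0,0.015],"turn": [0,0,0]},{"travel": [0,0,0.028],"turn": [0,0,0]},{"travel": [0,0,0.031],"turn": [0,0,0]},{"travel": [0,0,0.031],"turn": [0,0,0]},{"travel": [0,0,0.031],"turn": [0,0,0]}]'

```text
time: 6.7
position: [0.6082, 0.0991, 0.0273]
tool_rot: [-0.714, -3.059, 0.0]
ft_force: [-0.3, 0.0, 0.4]
grip_width: 0.501
grip_force: 0.0
```

step_arm --commands '[{"travel": [0,0,0],"turn": [0,0,0]},{"travel": [0,0,0],"turn": [0,0,0]},{"travel": [0,0,0],"turn": [0,0,0]},{"travel": [0,0,0],"turn": [0,0,0]},{"travel": [0,0,0],"turn": [0,0,0]}]' --gripper 0.0 --force 15

```text
time: 7.2
position: [0.6083, 0.0992, 0.0277]
tool_rot: [0.714, 3.059, 0.0]
ft_force: [-0.6, 0.2, 0.5]
grip_width: 0.175
grip_force: 15.0
```

step_arm --commands '[{"travel": [0,0,-0.02],"turn": [0,0,0]},{"travel": [0,0,-0.05],"turn": [0,0,0]},{"travel": [0,0,-0.07],"turn": [0,0,0]},{"travel": [0,0,-0.07],"turn": [0,0,0]},{"travel": [0,0,-0.07],"turn": [0,0,0]}]'

```text
time: 7.7
position: [0.6081, 0.0992, 0.0974]
tool_rot: [0.714, 3.059, 0.0]
ft_force: [-0.1, -0.7, -1.4]
grip_width: 0.179
grip_force: 15.0
```

```bash
python3 - <<'E'
from m import *
print(go([.606,.282,.100]))
E
```

```text
[ 82.8 163.   -2.5]
```

step_arm --commands '[{"travel": [0.02,0.04,0],"turn": [0,0,0]},{"travel": [0.04,0.08,0],"turn": [0,0,0]},{"travel": [0.06,0.12,0],"turn": [0,0,0]},{"travel": [0.08,0.155,0],"turn": [0,0,0]},{"travel": [0.0828,0.163,0],"turn": [0,0,0]}]'

```text
time: 8.2
position: [0.6025, 0.2897, 0.0951]
tool_rot: [-0.7, -3.058, -0.003]
ft_force: [-0.7, 0.4, -0.8]
grip_width: 0.179
grip_force: 15.0
```

step_arm --commands '[{"travel": [0,0,0],"turn": [0,0,0]},{"travel": [0,0,0],"turn": [0,0,0]},{"travel": [0,0,0],"turn": [0,0,0]},{"travel": [0,0,0],"turn": [0,0,0]}]'

```text
time: 8.6
position: [0.6067, 0.2796, 0.0975]
tool_rot: [0.719, 3.058, -0.001]
ft_force: [-0.2, 0.6, 0.1]
grip_width: 0.178
grip_force: 15.0
```

```bash
python3 - <<'E'
from m import *
i=ctrl.get_image("scene")
print(go([.606,.282,.0667]),ctrl.get_state()["position"])
a=cv2.resize(i[190:265,280:380],(400,300),interpolation=2);b=cv2.resize(i[215:290,355:455],(400,300),interpolation=2)
cv2.imwrite("pics/g4.png",np.hstack([a,b])[:,:,::-1])
E
```

```text
[ 1.5  1.4 30.9] [0.6066596  0.2800723  0.09763758]
```

View pics/g4.png

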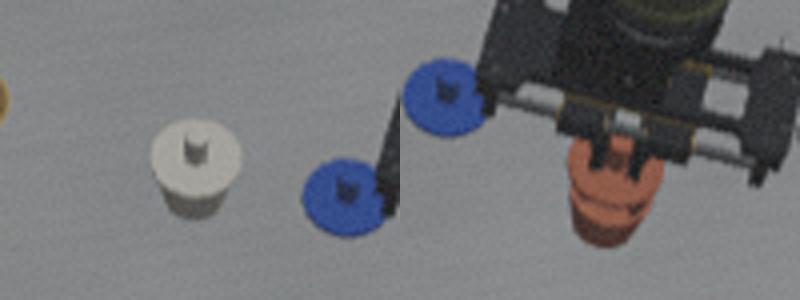

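step_arm --commands '[{"travel": [0.0012,0.0014,0.01],"turn": [0,0,0]},{"travel": [0.0012,0.0014,0.018],"turn": [0,0,0]},{"travel": [0.0012,0.0014,0.024],"turn": [0,0,0]},{"travel": [0.0012,0.0014,0.028],"turn": [0,0,0]},{"travel": [0.0012,0.0014,0.03],"turn": [0,0,0]}]'

```text
time: 9.15
position: [0.6053, 0.2836, 0.0667]
tool_rot: [-0.714, -3.059, 0.001]
ft_force: [-0.0, -0.1, 3.4]
grip_width: 0.178
grip_force: 15.0
```

step_arm --commands '[{"travel": [0,0,0],"turn": [0,0,0]},{"travel": [0,0,0],"turn": [0,0,0]},{"travel": [0,0,0],"turn": [0,0,0]}]'

```text
time: 9.45
position: [0.6059, 0.2839, 0.0679]
tool_rot: [0.714, 3.059, 0.001]
ft_force: [0.9, 0.3, -1.1]
grip_width: 0.176
grip_force: 15.0
```

Contact then settled about 1 mm above seat; one millimetre more and release.

step_arm --commands '[{"travel": [0,-0.0015,0.001],"turn": [0,0,0]},{"travel": [0,-0.0015,0.001],"turn": [0,0,0]},{"travel": [0,-0.0015,0.001],"turn": [0,0,0]}]'

```text
time: 9.75
position: [0.6051, 0.2823, 0.0667]
tool_rot: [0.715, 3.059, 0.0]
ft_force: [0.1, 0.3, 0.3]
grip_width: 0.178
grip_force: 15.0
```

step_arm --commands '[{"travel": [0,0,0],"turn": [0,0,0]},{"travel": [0,0,0],"turn": [0,0,0]},{"travel": [0,0,0],"turn": [0,0,0]},{"travel": [0,0,0],"turn": [0,0,0]}]' --gripper 0.5

```text
time: 10.15
position: [0.605, 0.2825, 0.0666]
tool_rot: [0.714, 3.059, 0.0]
ft_force: [-0.1, -0.6, 0.1]
grip_width: 0.446
grip_force: 0.0
```

step_arm --commands '[{"travel": [0,0,-0.02],"turn": [0,0,0]},{"travel": [0,0,-0.06],"turn": [0,0,0]},{"travel": [0,0,-0.1],"turn": [0,0,0]},{"travel": [0,0,-0.14],"turn": [0,0,0]},{"travel": [0,0,-0.17],"turn": [0,0,0]}]'

```text
time: 10.65
position: [0.6056, 0.2826, 0.2398]
tool_rot: [0.714, 3.057, 0.003]
ft_force: [0.5, 0.5, 0.7]
grip_width: 0.504
grip_force: 0.0
```

```bash
python3 - <<'E'
from m import *
s=ctrl.get_state();R=Ro.from_rotvec(s["tool_rot"]).as_matrix()
print(go([.523,-.276,.25]),s["position"],s["joint_positions"].round(2))
# tool y should be along +-bayx
bx=np.array([.985,-.174,0])
for sg in(1,-1):
    t=R.T@(sg*bx);print(np.degrees(np.arctan2(-t[0],t[1])))
E
```

```text
[-173.4 -537.4  -11.3] [0.60562896 0.28262031 0.23983098] [-0.65  0.36  0.23  1.41 -0.08  1.38  0.69]
73.72684713297161
-106.27315286702839
```

step_arm --commands '[{"travel": [-0.015,-0.045,-0.002],"turn": [0,0,8]},{"travel": [-0.03,-0.09,-0.005],"turn": [0,0,16]},{"travel": [-0.045,-0.135,-0.01],"turn": [0,0,24]},{"travel": [-0.06,-0.18,-0.015],"turn": [0,0,32]},{"travel": [-0.075,-0.225,-0.02],"turn": [0,0,40]}]' --gripper 0.6

```text
time: 11.15
position: [0.5721, 0.0456, 0.257]
tool_rot: [1.725, 2.625, 0.001]
ft_force: [1.1, -0.4, 0.5]
grip_width: 0.597
grip_force: 0.0
```

```bash
cat > b.py <<'E'
from m import *
s=ctrl.get_state();R=Ro.from_rotvec(s["tool_rot"]).as_matrix()
t=R.T@np.array([.985,-.174,0]);print(go([.523,-.276,.25]),s["position"],np.degrees(np.arctan2(-t[0],t[1])),R.round(3),s["joint_positions"].round(2))
E
python3 b.py
```

```text
[-275.7 -172.7    6.8] [0.57205781 0.04560415 0.25695023] 33.40791214157737 [[-0.397  0.918  0.001]
 [ 0.918  0.397  0.   ]
 [ 0.     0.001 -1.   ]] [-0.51  0.15  0.43  1.63 -0.06  1.37  0.34]
```

step_arm --commands '[{"travel": [-0.04,-0.025,0],"turn": [0,0,7]},{"travel": [-0.08,-0.05,0],"turn": [0,0,14]},{"travel": [-0.12,-0.075,0],"turn": [0,0,21]},{"travel": [-0.16,-0.1,0],"turn": [0,0,28]},{"travel": [-0.2,-0.125,0],"turn": [0,0,33.4]}]'

```text
time: 11.65
position: [0.5381, -0.1877, 0.2569]
tool_rot: [2.405, 2.02, 0.002]
ft_force: [0.2, -0.2, -0.2]
grip_width: 0.597
grip_force: 0.0
```

```bash
python3 b.py
```

```text
[-89.6   0.4   6.9] [ 0.53806989 -0.18770023  0.25692434] 0.08433431443332728 [[ 0.173  0.985  0.001]
 [ 0.985 -0.173  0.   ]
 [ 0.001  0.001 -1.   ]] [-0.28  0.15  0.64  1.65 -0.09  1.37  0.2 ]
```

step_arm --commands '[{"travel": [-0.045,0.001,0],"turn": [0,0,0]},{"travel": [-0.088,0.001,0],"turn": [0,0,0]},{"travel": [-0.088,0.001,0.02],"turn": [0,0,0]},{"travel": [-0.088,0.001,0.038],"turn": [0,0,0]},{"travel": [-0.088,0.001,0.038],"turn": [0,0,0]}]'

```text
time: 12.15
position: [0.5233, -0.2723, 0.2162]
tool_rot: [-2.399, -2.022, 0.003]
ft_force: [-0.5, 0.7, -0.1]
grip_width: 0.593
grip_force: 0.0
```

```bash
python3 b.py;python3 - <<'E'
from m import *
i=ctrl.get_image("scene")
a=cv2.resize(i[190:340,100:260],(426,400),interpolation=2);b=cv2.resize(i[200:290,310:430],(374,400*1),interpolation=2)
cv2.imwrite("pics/g5.png",np.hstack([a,b])[:,:,::-1])
E
```

```text
[ -3.6   0.2 -33.8] [ 0.5232563  -0.27230738  0.21615835] 0.28808559807352646 [[ 0.169  0.986 -0.004]
 [ 0.986 -0.169  0.002]
 [ 0.001 -0.004 -1.   ]] [-0.16  0.24  0.7   1.65 -0.16  1.31  0.4 ]
```

View pics/g5.png

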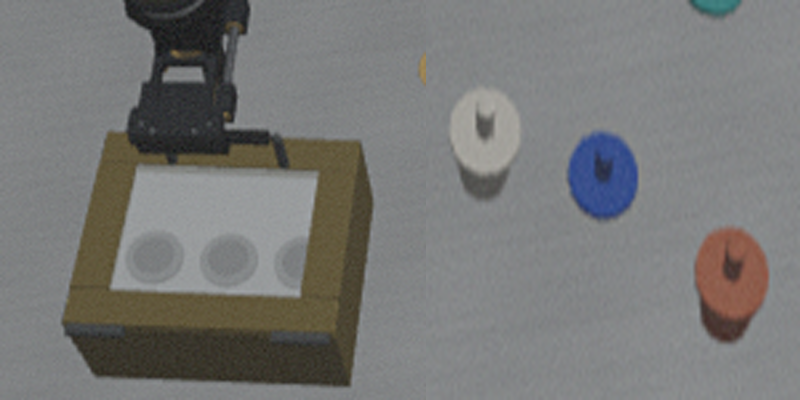

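```bash
python3 - <<'E'
from m import *
m=ctrl.camera_model("scene")
for X in([.523,-.276,.1635],[.523,-.276,.20],[.523,-.276,.3],[.55,-.28,.202]):
    c=m["R"]@np.array(X)+m["t"];print(X,m["fx"]*c[0]/c[2]+m["cx"],m["fy"]*c[1]/c[2]+m["cy"])
im=cv2.imread("pics/scene0.png");cv2.imwrite("pics/bar0.png",cv2.resize(im[225:265,150:220],(770,440),interpolation=2))
E
```

```text
[0.523, -0.276, 0.1635] 181.88112913550822 239.90826484590576
[0.523, -0.276, 0.2] 178.96055811264412 231.68430658325508
[0.523, -0.276, 0.3] 170.2534062254183 207.166069174708
[0.55, -0.28, 0.202] 177.52602858743478 241.01427400920278
```

View pics/bar0.png

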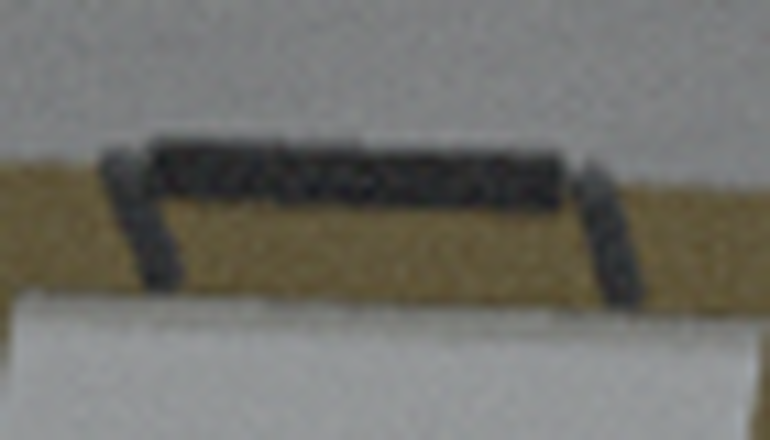

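step_arm --commands '[{"travel": [-0.001,0,0.02],"turn": [0,0,0]},{"travel": [-0.001,0,0.04],"turn": [0,0,0]},{"travel": [-0.001,0,0.055],"turn": [0,0,0]},{"travel": [-0.001,0,0.059],"turn": [0,0,0]},{"travel": [-0.001,0,0.059],"turn": [0,0,0]}]'

```text
time: 12.7
position: [0.5248, -0.2736, 0.1596]
tool_rot: [-2.4, -2.026, 0.0]
ft_force: [-0.7, 0.1, 0.8]
grip_width: 0.601
grip_force: 0.0
```

step_arm --commands '[{"travel": [0,0,0],"turn": [0,0,0]},{"travel": [0,0,0],"turn": [0,0,0]}]'

```text
time: 12.9
position: [0.5253, -0.2741, 0.1606]
tool_rot: [2.4, 2.025, 0.002]
ft_force: [0.9, 0.7, 0.3]
grip_width: 0.602
grip_force: 0.0
```

step_arm --commands '[{"travel": [0,-0.0015,0.002],"turn": [0,0,0]},{"travel": [0,-0.0015,0.002],"turn": [0,0,0]}]' --gripper 0.35

```text
time: 13.1
position: [0.523, -0.2736, 0.1576]
tool_rot: [2.401, 2.026, 0.0]
ft_force: [-0.1, -0.4, -0.1]
grip_width: 0.496
grip_force: 0.0
```

step_arm --commands '[{"travel": [0,0,0],"turn": [0,0,0]},{"travel": [0,0,0],"turn": [0,0,0]},{"travel": [0,0,0],"turn": [0,0,0]},{"travel": [0,0,0],"turn": [0,0,0]},{"travel": [0,0,0],"turn": [0,0,0]}]' --gripper 0.0 --force 25

```text
time: 13.6
position: [0.5241, -0.2737, 0.1578]
tool_rot: [2.4, 2.025, 0.002]
ft_force: [2.8, -0.7, -1.2]
grip_width: 0.15
grip_force: 24.9
```

```bash
python3 - <<'E'
from m import *
s=ctrl.get_state();R=Ro.from_rotvec(s["tool_rot"]).as_matrix();print(s["position"],s["ft_force"],s["grip_width"],s["grip_force"],R.round(3))
b=np.array([-.170,.053]);r=np.hypot(*b);a0=np.arctan2(.053,.170)
for d in range(5,50,5):
    a=a0+np.radians(d);print(d,"bay x %.1f up %.1f mm"%((-r*np.cos(a)+.170)*1e3,(r*np.sin(a)-.053)*1e3))
E
```

```text
[ 0.5240874  -0.27371552  0.15780117] [ 2.8470534  -0.67097059 -1.17492431] 0.1500739360690812 24.923362559638917 [[ 0.168  0.986  0.002]
 [ 0.986 -0.168 -0.001]
 [-0.     0.002 -1.   ]]
5 bay x 5.3 up 14.6 mm
10 bay x 11.8 up 28.7 mm
15 bay x 19.5 up 42.2 mm
20 bay x 28.4 up 54.9 mm
25 bay x 38.3 up 66.9 mm
30 bay x 49.3 up 77.9 mm
35 bay x 61.1 up 87.9 mm
40 bay x 73.8 up 96.9 mm
45 bay x 87.3 up 104.7 mm
```

step_arm --commands '[{"travel": [0,0.0026,-0.0075],"turn": [0,0,0]},{"travel": [0,0.0053,-0.0146],"turn": [0,0,0]},{"travel": [0,0.0084,-0.0217],"turn": [0,0,0]},{"travel": [0,0.0118,-0.0287],"turn": [0,0,0]},{"travel": [0,0.0118,-0.0287],"turn": [0,0,0]}]'

```text
time: 14.1
position: [0.5354, -0.276, 0.1865]
tool_rot: [2.4, 2.025, 0.0]
ft_force: [3.9, -3.0, -6.8]
grip_width: 0.152
grip_force: 24.9
```

step_arm --commands '[{"travel": [0,0.0077,-0.0135],"turn": [0,0,0]},{"travel": [0,0.0166,-0.0262],"turn": [0,0,0]},{"travel": [0,0.0265,-0.0382],"turn": [0,0,0]},{"travel": [0,0.0375,-0.0492],"turn": [0,0,0]},{"travel": [0,0.0375,-0.0492],"turn": [0,0,0]}]'

```text
time: 14.6
position: [0.5715, -0.2834, 0.2354]
tool_rot: [2.401, 2.024, -0.004]
ft_force: [0.5, -3.5, -6.9]
grip_width: 0.149
grip_force: 24.9
```

step_arm --commands '[{"travel": [0,0.0058,-0.0052],"turn": [0,0,0]},{"travel": [0,0.0118,-0.01],"turn": [0,0,0]},{"travel": [0,0.0245,-0.019],"turn": [0,0,0]},{"travel": [0,0.038,-0.0268],"turn": [0,0,0]},{"travel": [0,0.038,-0.0268],"turn": [0,0,0]}]'

```text
time: 15.1
position: [0.6083, -0.291, 0.2624]
tool_rot: [2.403, 2.022, -0.007]
ft_force: [-2.9, -5.6, -5.2]
grip_width: 0.156
grip_force: 24.9
```

step_arm --commands '[{"travel": [0,0,0],"turn": [0,0,0]},{"travel": [0,0,0],"turn": [0,0,0]},{"travel": [0,0,0],"turn": [0,0,0]},{"travel": [0,0,0],"turn": [0,0,0]},{"travel": [0,0,0],"turn": [0,0,0]}]'

```text
time: 15.6
position: [0.6065, -0.2906, 0.2615]
tool_rot: [-2.403, -2.021, 0.007]
ft_force: [-2.1, -6.2, -4.3]
grip_width: 0.152
grip_force: 24.9
```

```bash
python3 - <<'E'
from m import *
s=ctrl.get_state();R=Ro.from_rotvec(s["tool_rot"]).as_matrix();print(s["position"],s["ft_force"],s["grip_width"],s["grip_force"],R.round(3))
p=s["position"]-R[:,2]*.005; bx=np.array([.985,-.174,0])
hx=bx@[.5235,-.276,0]+.170
print("angle",np.degrees(np.arctan2(p[2]-.1105,hx-bx@p)-np.arctan2(.053,.170)),"radius",np.hypot(p[2]-.1105,hx-bx@p),"exp",np.hypot(.053,.17))
# guard front edge / bar dark blob check in scene
i=ctrl.get_image("scene");m=ctrl.camera_model("scene")
for nm,k,z,uv in(("wl","white",.05,(329,230)),("cl","clay",.05,(407,262))):
    c=find("scene",i,k,uv);print(nm,np.round(cv2.fitEllipse(cv2.convexHull(c))[0],1))
# front edge of guard expected pixel at several angles, and olive extent in columns
h=np.array([.5235,-.276,0])+.17*bx+[0,0,.1105];by=np.array([.174,.985,0])
for d in(40,45,50):
    t=np.radians(d);F=h-bx*.2*np.cos(t)+np.array([0,0,.2*np.sin(t)])
    print(d,[tuple(np.round([m["fx"]*c[0]/c[2]+m["cx"],m["fy"]*c[1]/c[2]+m["cy"]],1)) for c in(m["R"]@(F+by*q)+m["t"] for q in(-.12,.12))])
hsv=cv2.cvtColor(i,cv2.COLOR_RGB2HSV);ol=((hsv[...,0]>15)&(hsv[...,0]<32)&(hsv[...,1]>90)).astype(np.uint8);ol[:150]=0;ol[:,270:]=0
for u in(120,125,130,225,230,235):print(u,np.flatnonzero(ol[:,u])[:3])
E
```

```text
[ 0.60650598 -0.29064968  0.26145219] [-2.10652993 -6.209121   -4.27849309] 0.1519889852824371 24.921185695566237 [[ 0.171  0.985 -0.005]
 [ 0.985 -0.171 -0.002]
 [-0.003 -0.004 -1.   ]]
angle 43.90304304567175 radius 0.17793336187393935 exp 0.1780702108720041
wl [328.5 228.7]
cl [407.4 262. ]
40 [(np.float64(122.2), np.float64(228.0)), (np.float64(227.1), np.float64(229.4))]
45 [(np.float64(119.6), np.float64(229.3)), (np.float64(225.9), np.float64(230.7))]
50 [(np.float64(117.1), np.float64(231.2)), (np.float64(224.7), np.float64(232.6))]
120 []
125 [230 231 232]
130 [230 231 232]
225 [244 245 246]
230 [245 273 274]
235 [246 248 249]
```

```bash
python3 -c "
from bench import ctrl
print(ctrl.close_job())"
```

```text
the job is handed in; nothing more can be done
None
```

I handed the job in at about 15.7 s: the white and clay-red lids are seated on their crucibles, and the gripper is holding the guard by its bar at about 44°. I worked that angle out from the arm's pose, and the hand-in gave no verdict.

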